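Close the pill organizer's four-clip lid

ROBOT

A 6-joint arm with a two-finger parallel gripper is mounted at the origin on the work surface. World frame = base frame: x ahead of the robot, y to its left, z up, the work surface at z = 0. Lengths are in m, angles in degrees, forces in N, time in s.
With the tool pointing down it reaches from about 0.4 to 0.825 m from the base axis. Payload 7 kg.
Tool frame: the origin (TCP) lies midway between the tips of the shut fingers; the grasp point (between the pads) lies 19 mm behind it; z points along the fingers, y is the line along which they close (so a half turn about z gives the same grasp; the last joint's range is limited). The gripper opens to 88 mm and grips with 3 to 60 N. Pads are 19 mm wide; open, the fingers measure 130 mm over their backs; the gripper's body (78 mm by 193 mm) begins 47 mm behind the grasp point.
Start: joints at [-59.868, 20.546, 0.682, 0, -70.136, -16.507], TCP at [0.159, -0.656, 0.227] pointing down, gripper open.
Joint ranges: [-176.03, 176.03], [-82.01, 121.73], [-58.28, 71.71], [-173.87, 95.51], [-174.79, -0.11], [-173.66, 173.66]. Speed limits (degrees/s): [136.94, 136.94, 172.46, 180, 180, 180].

INTERFACE

Orientations are given as [roll, pitch, yaw] about the fixed x, y, z axes, in that order (R = Rz(yaw) Ry(pitch) Rx(roll)).
In Python, from plant import r gives the robot as it stands.
- The arm moves only by the tool drive_tool, never from a script. Its argument "commands" is a list of rows, each an object of numbers: "hand": the closure, from 0 (fully open) to 1 (shut); "tx", "ty", "tz": the shift along the world's x, y, z scaled (see below); "turn": the turn about the world's z scaled (see below). A call has 1 to 10 rows; each row is the pose to reach, as a shift and turn from the pose commanded when the call began; what a row does not reach only later rows make up. The controller multiplies each number of a shift by 0.6 m and each number of a turn by 90 degrees. A row lasts 1/10 s, in which the tool goes at most 50 mm and 8.59 degrees, less where a joint would pass 70% of its speed; a pose out of reach is approached as far as the arm can. A call with a number of a shift or a turn outside -1 to 1 is refused whole. A call with a gripper value outside its range is refused whole. The fingers move at their own pace and stop on an object; "grip_force" is the grip in N (left out, the last holds). Time passes only in rows, so rows that repeat a pose let the fingers close. It gives the time, the measured TCP pose, the force, the opening and the grip force at its end, in the units of the state.
- r.get_state(): the state, without advancing time (a new reading comes with each control period).
- r.capture(name): name is "scene" or "top" or "wrist"; returns a dict with "frame" (420x560x3 uint8, red, green, blue), "fx", "fy", "cx", "cy" (pixels), "world_from_camera" (4x4, takes a point from camera to world coordinates); the wrist camera has in their place "T_tool_cam" (4x4, takes a point from camera to tool coordinates, whose origin is the TCP and whose axes are the flange's). Camera axes: x right, y down, z forward; pixel columns grow to the right and rows downward; lengths in m; the calibration is good to about 2 mm. A picture is of the moment at which its call begins: read the wrist's pose just before it. There is no depth.
- r.close_job(): hands the job in; it is judged then, once.
Trained networks look in the newest picture that a camera, given by its name, has taken for a name from the list of things; names that differ only in an ending like _2 or _b are one class to them, and where a whole thing is asked for, a point or a joint stands for the part that bears it (a point fixed in the world has none). Each returns a list of dicts, best first, with "score" (0 to 1); they miss things now and then, are a little off and sometimes report something else, mostly with a low value. They report only what shows in the picture. A call takes as long as a camera call.
- r.trace(label, camera): "pixels" (420x560 bool, what is visible of it) and "extent" ([left, top, right, bottom] in pixels, round what is visible of it).
The state is a dict: "time_s": time; "joints": joint angles; "qd": joint speeds; "joint_torque": joint torques, N m; "tcp_pos": TCP position; "eef_rot": TCP orientation; "contact_force": force on the tool from outside, world axes, zero at the start; "moment": the same for the moment, N m; "gripper_width": finger opening in m; "gripper_force": force on a finger pad.
Only numpy, scipy, OpenCV 4.12 (cv2) and the standard library are available. Lean on these libraries where they do the work, as an engineer would, in place of code of your own. Each camera call takes 0.05 s, during which the arm holds its last target. There are 200 camera calls.

TASK

The lid of the pill organizer is only resting on its gasket. Press the lid down until it is fully seated, and only then snap its four hinged clips down over the rim one at a time in opposite-corner order: any corner first, next the corner diagonally across from it, then the remaining two. Leave all four clips fully shut and do not disturb the other things on the table.

Things in the scene. Friction and masses are not known exactly. Their poses are not given: they have to be found in the camera images.
- organizer: translucent purple plastic pill organizer, a box 130 mm (its x) by 200 mm (its y) by 52 mm high, rim flange 5 mm thick at its top edge (142 by 212 mm over the rim); fixed on a non-slip base. Origin: centre of its underside, on the table; x runs from the front (robot) long side to the back one, y along the long way to the left, z up; turned by up to 0.6 rad
- lid (a joint): height of the lid above its seated position, m; 0 = fully seated. Starts proud by 4 to 7 mm on a stiff gasket, slides straight down under about 9 N anywhere on it, stays where it is left. The lid is a translucent purple plate 136 by 206 by 6 mm on the box; underside 52 mm above the table when seated
- lid_pad (a point): centre of the top of the raised rectangular press pad (48 mm along x, 90 mm along y) in the middle of the lid; at organizer (0, 0, 66 mm) when the lid is seated, higher by the lid joint's value before. Axes as the organizer's
- clip_front_left (a joint): angle of the front left clip, rad: 0 = snapped shut, flat on the lid with its lip over the rim; grows as it swings up and inward, at most 1.25. Starts open at 0.65 to 1. A stiff hinge keeps it where it is left; from 0.3 to 0.15 its lip rides over a sprung bead at the rim, about 5 N on its outer end, then snaps shut to near 0 and is held
- clip_front_left_end (a point): point atop the front left clip, 36 mm outward (its x) from the hinge. Grey plate 62 mm wide, 46 long, 5 thick, with a 23 mm lip turned down at the outer end. Hinge along organizer y at organizer (-34, 63, 63 mm), plus the lid joint; shut, this point is at (-70, 63, 65.5 mm). Push its outer end round the hinge, outward and down; straight down beyond the end can slip off the lip
- clip_front_right (a joint): angle of the front right clip, rad: 0 = snapped shut, flat on the lid with its lip over the rim; grows as it swings up and inward, at most 1.25. Starts open at 0.65 to 1. A stiff hinge keeps it where it is left; from 0.3 to 0.15 its lip rides over a sprung bead at the rim, about 5 N on its outer end, then snaps shut to near 0 and is held
- clip_front_right_end (a point): point atop the front right clip, 36 mm outward (its x) from the hinge. Grey plate 62 mm wide, 46 long, 5 thick, with a 23 mm lip turned down at the outer end. Hinge along organizer y at organizer (-34, -63, 63 mm), plus the lid joint; shut, this point is at (-70, -63, 65.5 mm). Push its outer end round the hinge, outward and down; straight down beyond the end can slip off the lip
- clip_back_left (a joint): angle of the back left clip, rad: 0 = snapped shut, flat on the lid with its lip over the rim; grows as it swings up and inward, at most 1.25. Starts open at 0.65 to 1. A stiff hinge keeps it where it is left; from 0.3 to 0.15 its lip rides over a sprung bead at the rim, about 5 N on its outer end, then snaps shut to near 0 and is held
- clip_back_left_end (a point): point atop the back left clip, 36 mm outward (its x) from the hinge. Grey plate 62 mm wide, 46 long, 5 thick, with a 23 mm lip turned down at the outer end. Hinge along organizer y at organizer (34, 63, 63 mm), plus the lid joint; shut, this point is at (70, 63, 65.5 mm). Push its outer end round the hinge, outward and down; straight down beyond the end can slip off the lip
- clip_back_right (a joint): angle of the back right clip, rad: 0 = snapped shut, flat on the lid with its lip over the rim; grows as it swings up and inward, at most 1.25. Starts open at 0.65 to 1. A stiff hinge keeps it where it is left; from 0.3 to 0.15 its lip rides over a sprung bead at the rim, about 5 N on its outer end, then snaps shut to near 0 and is held
- clip_back_right_end (a point): point atop the back right clip, 36 mm outward (its x) from the hinge. Grey plate 62 mm wide, 46 long, 5 thick, with a 23 mm lip turned down at the outer end. Hinge along organizer y at organizer (34, -63, 63 mm), plus the lid joint; shut, this point is at (70, -63, 65.5 mm). Push its outer end round the hinge, outward and down; straight down beyond the end can slip off the lip
- salt_pot: white ceramic salt pot, 60 mm across, 88 mm high, origin at centre of underside; about 175 mm from the organizer's centre off its left end; bystander
- brass_key: flat brass key, 92 mm long, 6 mm thick, lying in front of the organizer; origin on its underside near mid-length; bystander
- glasses_case: black spectacle case 160 by 60 by 34 mm, off the organizer's right end; origin at centre of underside; bystander
- tumbler: clear glass tumbler 68 mm across, 100 mm high, right side of the table; origin at centre of underside; bystander
- remote: black remote control 165 by 46 by 18 mm, right side of the table; origin at centre of underside; bystander

How it is judged (in metres and radians):
On the way, in this order (a step that is already met when the one before it is completed fails the run):
1. the lid is pressed fully home (within 1.5 mm) with all four clips still open (value of joint lid below 0.0015 m and value of joint each of clip_front_left, clip_front_right, clip_back_left, clip_back_right above 0.3 rad), for 0.2 s.
2. one clip, any, is snapped shut (under 0.1 rad), the others still open (((value of joint clip_front_left below 0.1 rad and value of joint each of clip_front_right, clip_back_left, clip_back_right above 0.3 rad) or (value of joint clip_front_right below 0.1 rad and value of joint each of clip_front_left, clip_back_left, clip_back_right above 0.3 rad) or (value of joint clip_back_left below 0.1 rad and value of joint each of clip_front_left, clip_front_right, clip_back_right above 0.3 rad) or (value of joint clip_back_right below 0.1 rad and value of joint each of clip_front_left, clip_front_right, clip_back_left above 0.3 rad))), for 0.2 s.
3. its diagonally opposite clip is shut too, the other two still open (((value of joint each of clip_front_left, clip_back_right below 0.1 rad and value of joint each of clip_front_right, clip_back_left above 0.3 rad) or (value of joint each of clip_front_right, clip_back_left below 0.1 rad and value of joint each of clip_front_left, clip_back_right above 0.3 rad))), for 0.2 s.
4. a third clip is shut, the last still open (((value of joint each of clip_front_right, clip_back_left, clip_back_right below 0.1 rad and value of joint clip_front_left above 0.3 rad) or (value of joint each of clip_front_left, clip_back_left, clip_back_right below 0.1 rad and value of joint clip_front_right above 0.3 rad) or (value of joint each of clip_front_left, clip_front_right, clip_back_right below 0.1 rad and value of joint clip_back_left above 0.3 rad) or (value of joint each of clip_front_left, clip_front_right, clip_back_left below 0.1 rad and value of joint clip_back_right above 0.3 rad))), for 0.2 s.
5. all four clips are shut and the lid is seated (value of joint each of clip_front_left, clip_front_right, clip_back_left, clip_back_right below 0.1 rad and value of joint lid below 0.0015 m), for 0.2 s.
At the end, for the whole second after the job is handed in: All four clips are shut (each joint under 0.1 rad) over the rim and the lid is fully seated (under 1.5 mm proud) (all of step 5); the robot touches nothing.
It fails at once if a clip shut while the lid is still proud (over 2.5 mm) (value of joint lid above 0.0025 m and value of joint any of clip_front_left, clip_front_right, clip_back_left, clip_back_right below 0.1 rad).
It fails at once if two clips on the same side or end shut first, instead of two opposite corners ((value of joint each of clip_front_left, clip_front_right below 0.1 rad and not (value of joint clip_back_left below 0.1 rad) and not (value of joint clip_back_right below 0.1 rad)) or (value of joint each of clip_front_left, clip_back_left below 0.1 rad and not (value of joint clip_front_right below 0.1 rad) and not (value of joint clip_back_right below 0.1 rad)) or (value of joint each of clip_back_right, clip_front_right below 0.1 rad and not (value of joint clip_front_left below 0.1 rad) and not (value of joint clip_back_left below 0.1 rad)) or (value of joint each of clip_back_right, clip_back_left below 0.1 rad and not (value of joint clip_front_left below 0.1 rad) and not (value of joint clip_front_right below 0.1 rad))).
It fails at once if the salt pot, key, spectacle case, tumbler or remote moved by over 30 mm (distance of any of salt_pot, brass_key, glasses_case, tumbler, remote from where it was at the start of the episode above 0.03 m).
It fails at once if the salt pot or tumbler tipped over (angle between any of salt_pot, tumbler's own z axis and vertical above 0.5 rad).
It also fails if it takes over 54 s, if anything falls off the work surface, if the arm or the gripper's body presses on something with over 40 N, if the wrist force passes 120 N, or if a joint passes its speed limit or range.

## Working session

There is one attempt and no reset: what is moved stays moved. The work goes in short steps, Python scripts to look and compute and a tool call to move; the robot and the scene stay as the last step left them, time stands still between calls to the robot, and variables do not carry over. Pictures are saved under pics/ and viewed, at most 10 in all, crops included, and the job is handed in when it is done.

Besides the shell and the picture viewer there is one more tool, called after "Emit:" by a JSON object that holds its "name" and its "arguments", one argument or row to a line. drive_tool: Moves the arm, as the interface text tells. Its arguments: {"type":"object","properties":{"commands":{"type":"array"},"grip_force":{"type":"number"}},"required":["commands"]}

```bash
mkdir -p pics; cat > h.py <<'E'
import numpy as np, cv2
from plant import r
def save(n,f): cv2.imwrite('pics/'+n+'.png',f[:,:,::-1])
def ray(c,u,v,z):
    T=np.array(c['world_from_camera']); d=T[:3,:3]@np.array([(u-c['cx'])/c['fx'],(v-c['cy'])/c['fy'],1.]); o=T[:3,3]
    return o+d*(z-o[2])/d[2]
def proj(c,P):
    T=np.linalg.inv(np.array(c['world_from_camera'])); p=np.asarray(P)@T[:3,:3].T+T[:3,3]
    return np.c_[p[:,0]/p[:,2]*c['fx']+c['cx'],p[:,1]/p[:,2]*c['fy']+c['cy']]
E
python3 - <<'E'
from h import *
a=r.capture('scene');b=r.capture('top')
f=np.vstack([a['frame'],b['frame']])
save('top',b['frame']);save('scene',a['frame'])
for c,n in((a,'scene'),(b,'top')):
    print(n,np.round(c['world_from_camera'],3).tolist(),c['fx'])
    for l in('organizer','lid','clip_front_left','salt_pot','brass_key','glasses_case','tumbler','remote'):
        for t in r.trace(l,n)[:4]: print(l,round(t['score'],2),t['extent'],ray(c,*np.argwhere(t['pixels']).mean(0)[::-1],.03).round(3))
s=r.get_state();print(s)
E
```

```text
scene [[0.763, 0.545, -0.348, 0.973], [0.646, -0.629, 0.432, -0.682], [0.016, -0.554, -0.832, 1.171], [0.0, 0.0, 0.0, 1.0]] 514.3888342439209
organizer 0.44 [356.4, 167.9, 381.2, 186.5] [0.591 0.16  0.03 ]
lid 0.89 [301.1, 150.7, 379.8, 231.7] [0.561 0.062 0.03 ]
clip_front_left 0.9 [315.6, 150.4, 339.4, 176.8] [0.475 0.124 0.03 ]
salt_pot 0.58 [362.8, 143.9, 380.9, 164.5] [0.551 0.227 0.03 ]
glasses_case 0.8 [289.4, 235.0, 355.7, 280.2] [ 0.647 -0.129  0.03 ]
tumbler 0.81 [173.1, 324.0, 202.7, 366.1] [ 0.555 -0.505  0.03 ]
remote 0.67 [90.3, 287.6, 152.9, 337.2] [ 0.382 -0.554  0.03 ]
top [[0.016, -0.993, 0.114, 0.426], [-1.0, -0.018, -0.014, -0.111], [0.016, -0.113, -0.993, 1.113], [0.0, 0.0, 0.0, 1.0]] 414.32810748376664
organizer 0.74 [165.1, 162.2, 258.4, 244.8] [0.578 0.046 0.03 ]
organizer 0.51 [410.3, 198.2, 446.9, 223.7] [ 0.57  -0.526  0.03 ]
lid 0.65 [169.1, 162.7, 257.3, 244.2] [0.578 0.047 0.03 ]
clip_front_left 0.64 [214.8, 161.7, 242.3, 187.7] [0.656 0.005 0.03 ]
clip_front_left 0.55 [180.7, 226.2, 208.5, 243.1] [0.501 0.093 0.03 ]
salt_pot 0.87 [134.6, 199.3, 158.5, 2
[... 369 characters left out ...]
, 'joints': array([-5.98675538e+01,  2.05438274e+01,  6.83764458e-01,  1.54895581e-03,
       -7.01379606e+01, -1.65079143e+01]), 'qd': array([ 3.08751050e-05,  6.78781482e-03, -4.15695426e-02, -9.03754682e-02,
       -1.67536929e-03, -2.83265909e-02]), 'joint_torque': array([ 1.85587058e-03, -5.82357788e+01,  2.93306673e+01,  7.00235590e+00,
        1.25484861e-02, -4.36925887e-06]), 'tcp_pos': array([ 0.15898384, -0.65599432,  0.22660847]), 'eef_rot': array([-1.79997691e+02, -8.35169528e-04, -1.66374942e+02]), 'contact_force': array([ 1.69050856, -0.21645192,  0.63741152]), 'moment': array([ 0.00706828, -0.04553582, -0.01113333]), 'gripper_force': 0.0, 'gripper_width': 0.08758761920612929}
```

View pics/top.png

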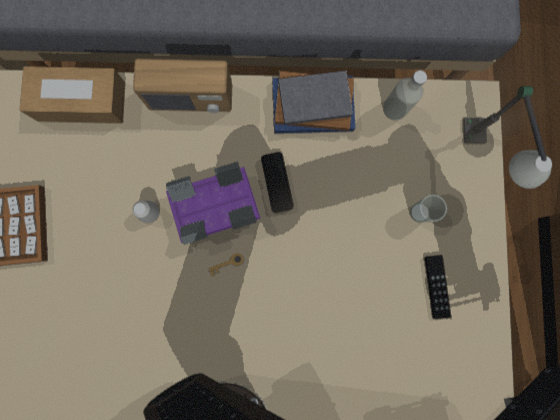

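View pics/scene.png

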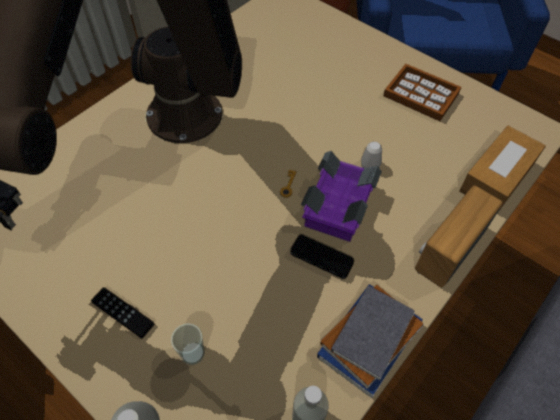

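Emit:
{"name": "drive_tool", "arguments": {
  "commands": [
    {"tx": 0.325, "ty": 0.585, "tz": 0.2, "hand": 1},
    {"tx": 0.325, "ty": 0.585, "tz": 0.2, "hand": 1},
    {"tx": 0.325, "ty": 0.585, "tz": 0.2, "hand": 1},
    {"tx": 0.325, "ty": 0.585, "tz": 0.2, "hand": 1},
    {"tx": 0.325, "ty": 0.585, "tz": 0.2, "hand": 1},
    {"tx": 0.325, "ty": 0.585, "tz": 0.2, "hand": 1},
    {"tx": 0.325, "ty": 0.585, "tz": 0.2, "hand": 1},
    {"tx": 0.325, "ty": 0.585, "tz": 0.2, "hand": 1},
    {"tx": 0.325, "ty": 0.585, "tz": 0.2, "hand": 1}
  ]
}}

```text
invalid input
```

Emit:
{"name": "drive_tool", "arguments": {
  "commands": [
    {"tx": 0.3, "ty": 0.58, "tz": 0.05, "hand": 1},
    {"tx": 0.3, "ty": 0.58, "tz": 0.05, "hand": 1},
    {"tx": 0.3, "ty": 0.58, "tz": 0.05, "hand": 1},
    {"tx": 0.3, "ty": 0.58, "tz": 0.05, "hand": 1},
    {"tx": 0.3, "ty": 0.58, "tz": 0.05, "hand": 1},
    {"tx": 0.3, "ty": 0.58, "tz": 0.05, "hand": 1},
    {"tx": 0.3, "ty": 0.58, "tz": 0.05, "hand": 1},
    {"tx": 0.3, "ty": 0.58, "tz": 0.05, "hand": 1},
    {"tx": 0.3, "ty": 0.58, "tz": 0.05, "hand": 1},
    {"tx": 0.3, "ty": 0.58, "tz": 0.05, "hand": 1}
  ]
}}

```text
invalid input
```

```bash
cat >> h.py <<'E'
from scipy.spatial.transform import Rotation as Ro
def wcap():
    s=r.get_state(); c=r.capture('wrist'); W=np.eye(4); W[:3,:3]=Ro.from_euler('xyz',s['eef_rot'],degrees=True).as_matrix(); W[:3,3]=s['tcp_pos']
    c['world_from_camera']=W@np.array(c['T_tool_cam']); return s,c
E
python3 - <<'E'
from h import *
import pickle
s,c=wcap();save('w1',c['frame']);pickle.dump(c,open('w1.pkl','wb'))
print(s['time_s'],s['tcp_pos'],s['eef_rot'],np.round(c['world_from_camera'],3).tolist(),c['fx'],s['contact_force'],s['gripper_width'])
for l in('lid','clip_front_left','lid_pad','salt_pot'):
    for t in r.trace(l,'wrist')[:5]: print(l,round(t['score'],2),t['extent'])
E
```

```text
0.9 [ 0.15898384 -0.65599432  0.22660847] [-1.79997691e+02 -8.35169528e-04 -1.66374942e+02] [[-0.235, 0.938, 0.254, 0.091], [0.972, 0.227, 0.061, -0.671], [-0.0, 0.262, -0.965, 0.385], [0.0, 0.0, 0.0, 1.0]] 311.08677678613276 [ 1.69050856 -0.21645192  0.63741152] 0.08758761920612929
```

View pics/w1.png

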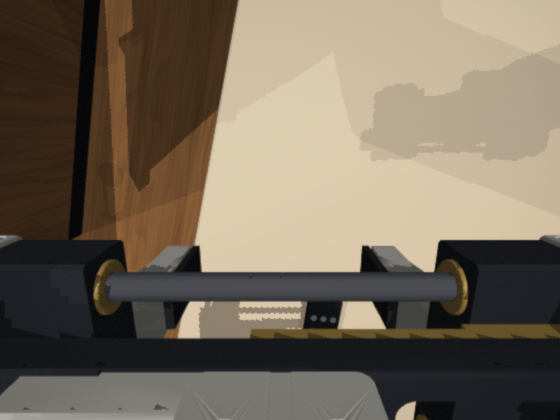

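The wrist picture shows the start pose: bare table above and fingers at rows 240–340. The moves were refused, so I'll give every key in each row.

Emit:
{"name": "drive_tool", "arguments": {
  "commands": [
    {"tx": 0.325, "ty": 0.585, "tz": 0.2, "turn": 0, "hand": 1},
    {"tx": 0.325, "ty": 0.585, "tz": 0.2, "turn": 0, "hand": 1},
    {"tx": 0.325, "ty": 0.585, "tz": 0.2, "turn": 0, "hand": 1},
    {"tx": 0.325, "ty": 0.585, "tz": 0.2, "turn": 0, "hand": 1},
    {"tx": 0.325, "ty": 0.585, "tz": 0.2, "turn": 0, "hand": 1},
    {"tx": 0.325, "ty": 0.585, "tz": 0.2, "turn": 0, "hand": 1},
    {"tx": 0.325, "ty": 0.585, "tz": 0.2, "turn": 0, "hand": 1},
    {"tx": 0.325, "ty": 0.585, "tz": 0.2, "turn": 0, "hand": 1},
    {"tx": 0.325, "ty": 0.585, "tz": 0.2, "turn": 0, "hand": 1}
  ]
}}

```text
time_s: 2.05
tcp_pos: [0.3555, -0.3025, 0.3486]
eef_rot: [-179.9, 0.2, -166.2]
contact_force: [0.3, -0.4, -1.0]
gripper_width: 0.0213
gripper_force: 0.0
```

Emit:
{"name": "drive_tool", "arguments": {
  "commands": [
    {"tx": 0.11, "ty": 0.58, "tz": -0.03, "turn": 0, "hand": 1},
    {"tx": 0.11, "ty": 0.58, "tz": -0.03, "turn": 0, "hand": 1},
    {"tx": 0.11, "ty": 0.58, "tz": -0.03, "turn": 0, "hand": 1},
    {"tx": 0.11, "ty": 0.58, "tz": -0.03, "turn": 0, "hand": 1},
    {"tx": 0.11, "ty": 0.58, "tz": -0.03, "turn": 0, "hand": 1},
    {"tx": 0.11, "ty": 0.58, "tz": -0.03, "turn": 0, "hand": 1},
    {"tx": 0.11, "ty": 0.58, "tz": -0.03, "turn": 0, "hand": 1},
    {"tx": 0.11, "ty": 0.58, "tz": -0.03, "turn": 0, "hand": 1},
    {"tx": 0.11, "ty": 0.58, "tz": -0.03, "turn": 0, "hand": 1},
    {"tx": 0.11, "ty": 0.58, "tz": -0.03, "turn": 0, "hand": 1}
  ]
}}

```text
time_s: 3.05
tcp_pos: [0.4198, 0.0426, 0.3286]
eef_rot: [-180.0, -0.0, -166.4]
contact_force: [-0.7, -0.0, 0.0]
gripper_width: 0.0005
gripper_force: 0.0
```

```bash

python3 - <<'E'
from h import *
import pickle
s,c=wcap();save('w2',c['frame']);
print(s['time_s'],s['tcp_pos'],s['eef_rot'],np.round(c['world_from_camera'],3).tolist(),c['fx'],s['contact_force'],s['gripper_width'])
c['tr']={l:r.trace(l,'wrist') for l in('lid','clip_front_left','organizer')}
for l,q in c['tr'].items():
    for t in q: print(l,round(t['score'],2),t['extent'])
pickle.dump(c,open('w2.pkl','wb'))
E
```

```text
3.05 [0.41981325 0.04255202 0.32864715] [-1.79992365e+02 -1.71522189e-03 -1.66363798e+02] [[-0.235, 0.938, 0.254, 0.351], [0.972, 0.227, 0.061, 0.027], [-0.0, 0.262, -0.965, 0.487], [0.0, 0.0, 0.0, 1.0]] 311.08677678613276 [-0.69945119 -0.01330758  0.04672953] 0.0004876290653988305
lid 0.93 [190.0, 227.7, 323.5, 322.7]
clip_front_left 0.84 [271.1, 229.3, 318.3, 247.3]
organizer 0.66 [179.3, 221.8, 322.4, 326.5]
```

View pics/w2.png

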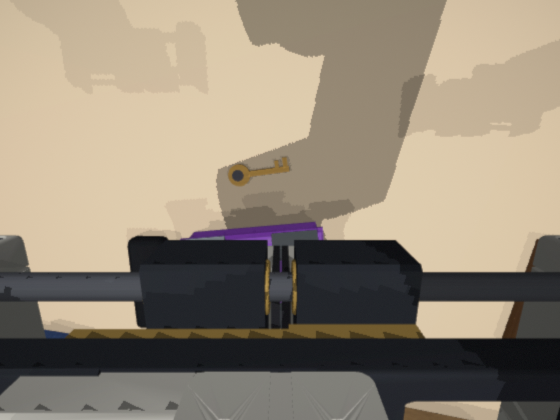

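The wrist view shows the organizer's front edge at (190–325, 230), with the rest hidden by the fingers and the key at (260, 170). I need to stand about 0.2 m further out.

Emit:
{"name": "drive_tool", "arguments": {
  "commands": [
    {"tx": 0.375, "ty": 0.03, "tz": 0, "turn": 0, "hand": 1},
    {"tx": 0.375, "ty": 0.03, "tz": 0, "turn": 0, "hand": 1},
    {"tx": 0.375, "ty": 0.03, "tz": 0, "turn": 0, "hand": 1},
    {"tx": 0.375, "ty": 0.03, "tz": 0, "turn": 0, "hand": 1},
    {"tx": 0.375, "ty": 0.03, "tz": 0, "turn": 0, "hand": 1},
    {"tx": 0.375, "ty": 0.03, "tz": 0, "turn": 0, "hand": 1},
    {"tx": 0.375, "ty": 0.03, "tz": 0, "turn": 0, "hand": 1}
  ]
}}

```text
time_s: 3.95
tcp_pos: [0.6452, 0.0598, 0.3274]
eef_rot: [-180.0, -0.1, -166.5]
contact_force: [-1.0, 0.3, 0.9]
gripper_width: 0.0002
gripper_force: 0.0
```

```bash

python3 - <<'E'
from h import *
import pickle
s,c=wcap();save('w3',cv2.resize(c['frame'][:260],None,fx=1.42,fy=1.42));
print(s['time_s'],s['tcp_pos'],s['eef_rot'],np.round(c['world_from_camera'],3).tolist(),s['contact_force'],s['gripper_width'])
c['tr']={l:r.trace(l,'wrist') for l in('lid','clip_front_left','organizer')}
for l,q in c['tr'].items():
    for t in q: print(l,round(t['score'],2),t['extent'])
pickle.dump(c,open('w3.pkl','wb'))
E
```

```text
3.95 [0.64521156 0.05979787 0.32743352] [-1.79987544e+02 -1.10605465e-01 -1.66491369e+02] [[-0.233, 0.939, 0.253, 0.577], [0.973, 0.225, 0.06, 0.045], [-0.001, 0.26, -0.966, 0.486], [0.0, 0.0, 0.0, 1.0]] [-1.01902535  0.30062629  0.8587536 ] 0.00019897480161999438
lid 0.65 [192.9, 48.4, 362.6, 196.7]
organizer 0.72 [247.5, 3.0, 316.6, 29.9]
organizer 0.56 [191.7, 47.2, 360.5, 197.6]
```

View pics/w3.png

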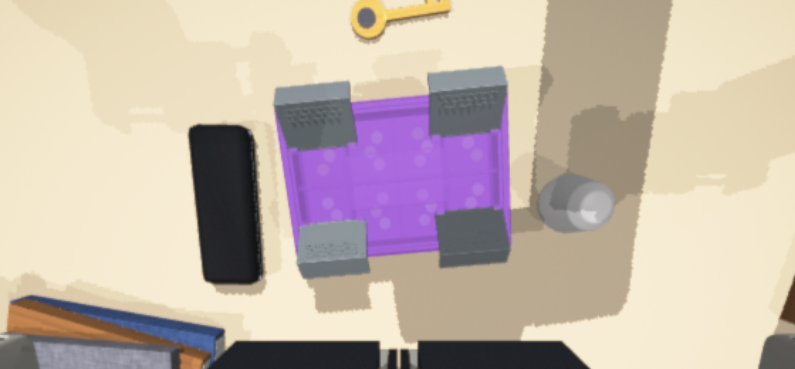

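The picture (1.42× scale) shows the organizer with purple lid at (280–510, 90–260) and four raised clips at about (315,110), (468,100), (333,245) and (474,235), with the case, salt pot and key clear of it. Next I fit a model of its outline.

```bash

cat > fit.py <<'E'
from h import *
from scipy.optimize import minimize
import pickle
c=pickle.load(open('w3.pkl','rb')); f=c['frame']
hsv=cv2.cvtColor(f,cv2.COLOR_RGB2HSV); H,S,V=[hsv[:,:,i].astype(int) for i in range(3)]
pur=((H>125)&(H<155)&(S>80)); pur[235:]=0
hull=np.zeros(pur.shape,np.uint8); cv2.fillConvexPoly(hull,cv2.convexHull(np.argwhere(pur)[:,::-1].astype(np.int32)),1)
near=cv2.dilate(hull,np.ones((25,25)))>0
b=f[:,:,2].astype(int)-f[:,:,0]
gry=near&~pur&(b>-8)&(V>50)
gry=cv2.morphologyEx(gry.astype(np.uint8),cv2.MORPH_OPEN,np.ones((3,3)))>0
K=4
def rend(p):
    x,y,th,h=p[:4]; h/=1000
    L=np.zeros((240*K,560*K),np.uint8)
    R=np.array([[np.cos(th),-np.sin(th)],[np.sin(th),np.cos(th)]])
    def pix(P):
        P=np.array(P,float); P=np.c_[P[:,:2]@R.T+[x,y],P[:,2]]; return proj(c,P)
    def draw(P,v): cv2.fillConvexPoly(L,cv2.convexHull((pix(P)*K).round().astype(np.int32)),v)
    bx=lambda a,b,z0,z1:[(sx*a,sy*b,z) for sx in(1,-1) for sy in(1,-1) for z in(z0,z1)]
    draw(bx(.065,.1,0,.052),1);draw(bx(.071,.106,.047,.052),1);draw(bx(.068,.103,.052+h,.058+h),1)
    for (sx,sy),a in zip(((-1,1),(-1,-1),(1,1),(1,-1)),p[4:]):
        q=lambda s,n,yy:(sx*(.034+s*np.cos(a)-n*np.sin(a)),sy*.063+yy,.063+h+s*np.sin(a)+n*np.cos(a))
        for s0,s1,n0,n1 in((0,.046,-.0025,.0025),(.042,.046,-.0205,.0025)):
            draw([q(s,n,yy) for s in(s0,s1) for n in(n0,n1) for yy in(-.031,.031)],2)
    return L
T=[cv2.GaussianBlur(m[:240].astype(np.float32),(0,0),1.2) for m in(pur,gry)]
def loss(p):
    L=rend(p); e=0
    for v,t in zip((1,2),T):
        m=cv2.GaussianBlur(cv2.resize((L==v).astype(np.float32),(560,240),interpolation=cv2.INTER_AREA),(0,0),1.2); e+=((m-t)**2).sum()
    return e+.3*(p[3]-5.5)**2
if __name__=='__main__':
    p=np.array([.578,.046,.2,5.5,.8,.8,.8,.8]); st=np.array([.01,.01,.06,1,.15,.15,.15,.15])
    for k in range(4):
        s=np.vstack([p]+[p+st*(np.arange(8)==i) for i in range(8)])
        o=minimize(loss,p,method='Nelder-Mead',options=dict(initial_simplex=s,maxiter=900,xatol=1e-4,fatol=.05)); p=o.x; st=-st*.6
        print(o.fun,p.round(4))
    L=cv2.resize(rend(p),(560,240),interpolation=cv2.INTER_NEAREST); g=f[:240].copy()
    for v,col in((1,(255,255,0)),(2,(255,0,0))):
        cs,_=cv2.findContours((L==v).astype(np.uint8),0,2); cv2.drawContours(g,cs,-1,col,1)
    g2=np.zeros_like(g); g2[pur[:240]]=(200,0,200); g2[gry[:240]]=150
    save('fit',cv2.resize(np.vstack([g[20:,160:400],g2[20:,160:400]]),None,fx=1.3,fy=1.3,interpolation=0))
E
python3 fit.py
```

```text
490.72545329307525 [0.5735 0.0424 0.3159 3.7348 0.7927 0.9601 0.8288 0.764 ]
356.9132566159361 [0.5732 0.0425 0.3165 2.6055 1.0628 0.982  0.7087 0.905 ]
321.1597948864241 [0.5731 0.0422 0.3223 2.5371 1.0914 0.9568 0.7288 0.9102]
320.1502721621528 [0.5731 0.0422 0.3223 2.5656 1.0916 0.957  0.7268 0.9012]
```

View pics/fit.png

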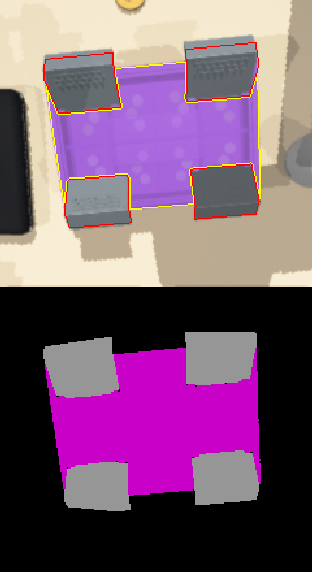

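Emit:
{"name": "drive_tool", "arguments": {
  "commands": [
    {"tx": -0.12, "ty": -0.03, "tz": -0.2, "turn": 0.055, "hand": 1},
    {"tx": -0.12, "ty": -0.03, "tz": -0.2, "turn": 0.055, "hand": 1},
    {"tx": -0.12, "ty": -0.03, "tz": -0.2, "turn": 0.055, "hand": 1},
    {"tx": -0.12, "ty": -0.03, "tz": -0.4, "turn": 0.055, "hand": 1},
    {"tx": -0.12, "ty": -0.03, "tz": -0.4, "turn": 0.055, "hand": 1},
    {"tx": -0.12, "ty": -0.03, "tz": -0.4, "turn": 0.055, "hand": 1},
    {"tx": -0.12, "ty": -0.03, "tz": -0.4, "turn": 0.055, "hand": 1},
    {"tx": -0.12, "ty": -0.03, "tz": -0.4, "turn": 0.055, "hand": 1}
  ]
}}

```text
time_s: 4.95
tcp_pos: [0.5735, 0.0432, 0.09]
eef_rot: [-180.0, 0.1, -161.4]
contact_force: [0.5, 0.0, -0.9]
gripper_width: 0.0006
gripper_force: 0.0
```

Emit:
{"name": "drive_tool", "arguments": {
  "commands": [
    {"tx": 0, "ty": 0, "tz": -0.01, "turn": 0, "hand": 1},
    {"tx": 0, "ty": 0, "tz": -0.018, "turn": 0, "hand": 1},
    {"tx": 0, "ty": 0, "tz": -0.023, "turn": 0, "hand": 1},
    {"tx": 0, "ty": 0, "tz": -0.027, "turn": 0, "hand": 1},
    {"tx": 0, "ty": 0, "tz": -0.03, "turn": 0, "hand": 1},
    {"tx": 0, "ty": 0, "tz": -0.033, "turn": 0, "hand": 1},
    {"tx": 0, "ty": 0, "tz": -0.033, "turn": 0, "hand": 1},
    {"tx": 0, "ty": 0, "tz": -0.033, "turn": 0, "hand": 1}
  ]
}}

```text
time_s: 5.75
tcp_pos: [0.5731, 0.043, 0.0694]
eef_rot: [-180.0, 0.0, -161.4]
contact_force: [-1.8, -0.4, 6.1]
gripper_width: 0.0001
gripper_force: 2.7
```

Emit:
{"name": "drive_tool", "arguments": {
  "commands": [
    {"tx": 0, "ty": 0, "tz": -0.003, "turn": 0, "hand": 1},
    {"tx": 0, "ty": 0, "tz": -0.005, "turn": 0, "hand": 1},
    {"tx": 0, "ty": 0, "tz": -0.007, "turn": 0, "hand": 1},
    {"tx": 0, "ty": 0, "tz": -0.009, "turn": 0, "hand": 1},
    {"tx": 0, "ty": 0, "tz": -0.009, "turn": 0, "hand": 1},
    {"tx": 0, "ty": 0, "tz": -0.009, "turn": 0, "hand": 1}
  ]
}}

```text
time_s: 6.35
tcp_pos: [0.5732, 0.0431, 0.066]
eef_rot: [-180.0, 0.1, -161.4]
contact_force: [-9.1, 1.5, 25.0]
gripper_width: 0.0007
gripper_force: 12.0
```

Emit:
{"name": "drive_tool", "arguments": {
  "commands": [
    {"tx": 0, "ty": 0, "tz": -0.001, "turn": 0, "hand": 1},
    {"tx": 0, "ty": 0, "tz": 0.095, "turn": 0, "hand": 1},
    {"tx": 0, "ty": 0, "tz": 0.095, "turn": 0, "hand": 1},
    {"tx": 0.08, "ty": -0.085, "tz": 0.095, "turn": 0, "hand": 1},
    {"tx": 0.08, "ty": -0.085, "tz": 0.095, "turn": 0, "hand": 1},
    {"tx": 0.08, "ty": -0.085, "tz": 0.056, "turn": 0, "hand": 1},
    {"tx": 0.08, "ty": -0.085, "tz": 0.056, "turn": 0, "hand": 1}
  ]
}}

```text
time_s: 7.05
tcp_pos: [0.6194, -0.0089, 0.0943]
eef_rot: [179.9, -0.2, -161.5]
contact_force: [-0.6, -0.2, -1.1]
gripper_width: 0.0001
gripper_force: 0.0
```

```bash

python3 - <<'E'
from h import *
s,c=wcap();a=r.capture('scene');print(s['tcp_pos'],s['contact_force'],s['time_s'])
save('w4',np.hstack([cv2.resize(a['frame'][110:290,240:440],(500,450)),cv2.resize(c['frame'],(300,450))]))
E
```

```text
[ 0.61942989 -0.00887498  0.09426802] [-0.5689647  -0.22410788 -1.05217678] 7.05
```

View pics/w4.png

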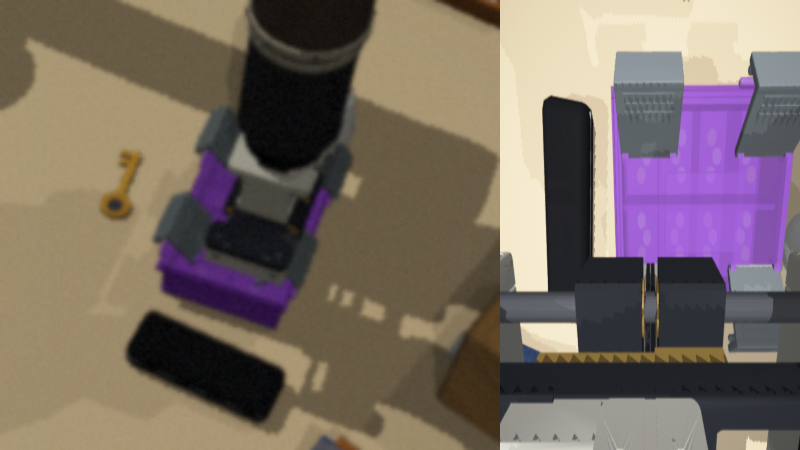

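The scene crop (left) shows the gripper just inside the back-right clip at (265, 230). The wrist view (right) shows the front clips still open and the case undisturbed. Next I push the back-right clip.

Emit:
{"name": "drive_tool", "arguments": {
  "commands": [
    {"tx": 0.014, "ty": 0.005, "tz": 0, "turn": 0, "hand": 1},
    {"tx": 0.025, "ty": 0.0085, "tz": -0.004, "turn": 0, "hand": 1},
    {"tx": 0.035, "ty": 0.0115, "tz": -0.0125, "turn": 0, "hand": 1},
    {"tx": 0.042, "ty": 0.014, "tz": -0.0225, "turn": 0, "hand": 1},
    {"tx": 0.0475, "ty": 0.016, "tz": -0.034, "turn": 0, "hand": 1},
    {"tx": 0.05, "ty": 0.0165, "tz": -0.043, "turn": 0, "hand": 1},
    {"tx": 0.0515, "ty": 0.017, "tz": -0.052, "turn": 0, "hand": 1},
    {"tx": 0.0515, "ty": 0.017, "tz": -0.057, "turn": 0, "hand": 1},
    {"tx": 0.0515, "ty": 0.017, "tz": -0.058, "turn": 0, "hand": 1},
    {"tx": 0.0515, "ty": 0.017, "tz": -0.058, "turn": 0, "hand": 1}
  ]
}}

```text
time_s: 8.15
tcp_pos: [0.6525, 0.0024, 0.065]
eef_rot: [-180.0, 0.1, -161.4]
contact_force: [-7.7, 2.4, 22.7]
gripper_width: 0.0006
gripper_force: 11.3
```

Emit:
{"name": "drive_tool", "arguments": {
  "commands": [
    {"tx": 0, "ty": 0, "tz": 0.105, "turn": 0, "hand": 1},
    {"tx": 0, "ty": 0, "tz": 0.105, "turn": 0, "hand": 1},
    {"tx": -0.212, "ty": 0.151, "tz": 0.105, "turn": 0, "hand": 1},
    {"tx": -0.212, "ty": 0.151, "tz": 0.105, "turn": 0, "hand": 1},
    {"tx": -0.212, "ty": 0.151, "tz": 0.105, "turn": 0, "hand": 1},
    {"tx": -0.212, "ty": 0.151, "tz": 0.105, "turn": 0, "hand": 1},
    {"tx": -0.212, "ty": 0.151, "tz": 0.105, "turn": 0, "hand": 1},
    {"tx": -0.212, "ty": 0.151, "tz": 0.063, "turn": 0, "hand": 1},
    {"tx": -0.212, "ty": 0.151, "tz": 0.063, "turn": 0, "hand": 1},
    {"tx": -0.212, "ty": 0.151, "tz": 0.063, "turn": 0, "hand": 1}
  ]
}}

```text
time_s: 9.15
tcp_pos: [0.5251, 0.092, 0.0996]
eef_rot: [-180.0, -0.1, -161.5]
contact_force: [-0.3, -1.3, 0.2]
gripper_width: 0.0005
gripper_force: 0.0
```

```bash

python3 - <<'E'
from h import *
s,c=wcap();a=r.capture('scene');print(s['tcp_pos'],s['contact_force'],s['time_s'])
save('w5',np.hstack([cv2.resize(a['frame'][110:290,240:440],(500,450)),cv2.resize(c['frame'],(300,450))]))
E
```

```text
[0.52513982 0.09204701 0.09960629] [-0.2980888  -1.33088024  0.22459066] 9.15
```

View pics/w5.png

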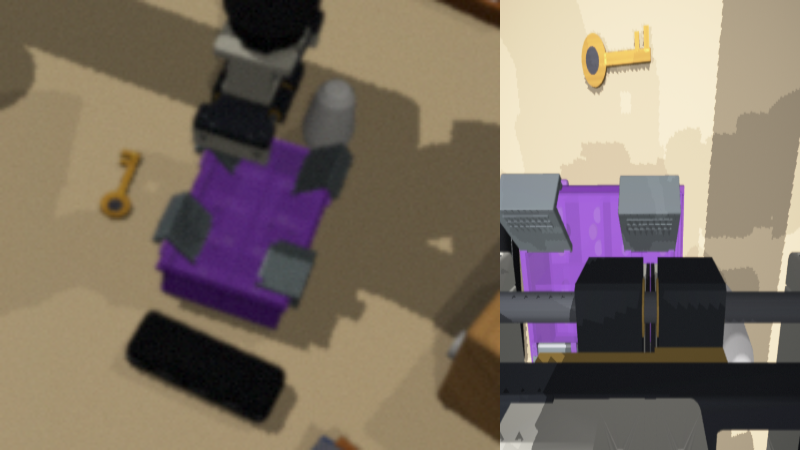

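The back-right clip now lies flat at (285, 272), the other three are still up, and the gripper is just inside the front-left clip. Next I push the front-left clip.

Emit:
{"name": "drive_tool", "arguments": {
  "commands": [
    {"tx": -0.014, "ty": -0.005, "tz": -0.002, "turn": 0, "hand": 1},
    {"tx": -0.025, "ty": -0.0085, "tz": -0.009, "turn": 0, "hand": 1},
    {"tx": -0.035, "ty": -0.0115, "tz": -0.0175, "turn": 0, "hand": 1},
    {"tx": -0.042, "ty": -0.014, "tz": -0.0275, "turn": 0, "hand": 1},
    {"tx": -0.0475, "ty": -0.016, "tz": -0.039, "turn": 0, "hand": 1},
    {"tx": -0.05, "ty": -0.0165, "tz": -0.048, "turn": 0, "hand": 1},
    {"tx": -0.0515, "ty": -0.017, "tz": -0.057, "turn": 0, "hand": 1},
    {"tx": -0.0515, "ty": -0.017, "tz": -0.062, "turn": 0, "hand": 1},
    {"tx": -0.0515, "ty": -0.017, "tz": -0.063, "turn": 0, "hand": 1},
    {"tx": -0.0515, "ty": -0.017, "tz": -0.063, "turn": 0, "hand": 1}
  ]
}}

```text
time_s: 10.25
tcp_pos: [0.4936, 0.0824, 0.0645]
eef_rot: [-180.0, 0.0, -161.4]
contact_force: [-13.9, -0.1, 35.3]
gripper_width: 0.0001
gripper_force: 17.8
```

Emit:
{"name": "drive_tool", "arguments": {
  "commands": [
    {"tx": 0, "ty": 0, "tz": 0.105, "turn": 0, "hand": 1},
    {"tx": 0, "ty": 0, "tz": 0.105, "turn": 0, "hand": 1},
    {"tx": 0.118, "ty": -0.182, "tz": 0.105, "turn": 0, "hand": 1},
    {"tx": 0.118, "ty": -0.182, "tz": 0.105, "turn": 0, "hand": 1},
    {"tx": 0.118, "ty": -0.182, "tz": 0.105, "turn": 0, "hand": 1},
    {"tx": 0.118, "ty": -0.182, "tz": 0.105, "turn": 0, "hand": 1},
    {"tx": 0.118, "ty": -0.182, "tz": 0.063, "turn": 0, "hand": 1},
    {"tx": 0.118, "ty": -0.182, "tz": 0.063, "turn": 0, "hand": 1},
    {"tx": 0.118, "ty": -0.182, "tz": 0.063, "turn": 0, "hand": 1}
  ]
}}

```text
time_s: 11.15
tcp_pos: [0.5639, -0.0264, 0.0996]
eef_rot: [-180.0, -0.1, -161.4]
contact_force: [-0.1, -0.6, 0.1]
gripper_width: 0.0003
gripper_force: 0.0
```

```bash

python3 - <<'E'
from h import *
s,c=wcap();a=r.capture('scene');print(s['tcp_pos'],s['contact_force'],s['time_s'])
save('w6',np.hstack([cv2.resize(a['frame'][110:290,240:440],(500,450)),cv2.resize(c['frame'],(300,450))]))
E
```

```text
[ 0.56394531 -0.02638425  0.09956121] [-0.11727701 -0.64854263  0.07306734] 11.15
```

View pics/w6.png

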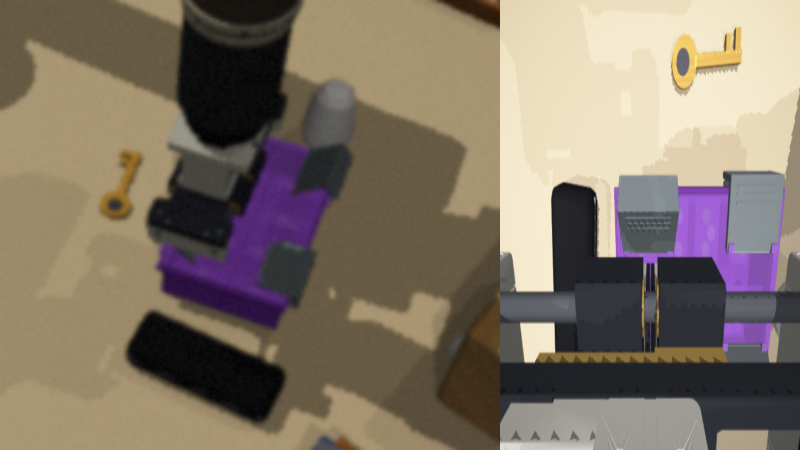

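The wrist view shows the front-left clip flat at (755, 210) and the front-right clip still up at (648, 215). Next I push the front-right clip.

Emit:
{"name": "drive_tool", "arguments": {
  "commands": [
    {"tx": -0.014, "ty": -0.005, "tz": -0.002, "turn": 0, "hand": 1},
    {"tx": -0.025, "ty": -0.0085, "tz": -0.009, "turn": 0, "hand": 1},
    {"tx": -0.035, "ty": -0.0115, "tz": -0.0175, "turn": 0, "hand": 1},
    {"tx": -0.042, "ty": -0.014, "tz": -0.0275, "turn": 0, "hand": 1},
    {"tx": -0.0475, "ty": -0.016, "tz": -0.039, "turn": 0, "hand": 1},
    {"tx": -0.05, "ty": -0.0165, "tz": -0.048, "turn": 0, "hand": 1},
    {"tx": -0.0515, "ty": -0.017, "tz": -0.057, "turn": 0, "hand": 1},
    {"tx": -0.0515, "ty": -0.017, "tz": -0.062, "turn": 0, "hand": 1},
    {"tx": -0.0515, "ty": -0.017, "tz": -0.063, "turn": 0, "hand": 1},
    {"tx": -0.0515, "ty": -0.017, "tz": -0.063, "turn": 0, "hand": 1}
  ]
}}

```text
time_s: 12.25
tcp_pos: [0.5336, -0.0371, 0.0646]
eef_rot: [-179.9, 0.0, -161.4]
contact_force: [-12.2, 2.4, 33.1]
gripper_width: 0.0006
gripper_force: 16.1
```

Emit:
{"name": "drive_tool", "arguments": {
  "commands": [
    {"tx": 0, "ty": 0, "tz": 0.105, "turn": 0, "hand": 1},
    {"tx": 0, "ty": 0, "tz": 0.105, "turn": 0, "hand": 1},
    {"tx": 0.08, "ty": 0.248, "tz": 0.105, "turn": 0, "hand": 1},
    {"tx": 0.08, "ty": 0.248, "tz": 0.105, "turn": 0, "hand": 1},
    {"tx": 0.08, "ty": 0.248, "tz": 0.105, "turn": 0, "hand": 1},
    {"tx": 0.08, "ty": 0.248, "tz": 0.105, "turn": 0, "hand": 1},
    {"tx": 0.08, "ty": 0.248, "tz": 0.105, "turn": 0, "hand": 1},
    {"tx": 0.08, "ty": 0.248, "tz": 0.046, "turn": 0, "hand": 1},
    {"tx": 0.08, "ty": 0.248, "tz": 0.046, "turn": 0, "hand": 1},
    {"tx": 0.08, "ty": 0.248, "tz": 0.046, "turn": 0, "hand": 1}
  ]
}}

```text
time_s: 13.25
tcp_pos: [0.5809, 0.1106, 0.0895]
eef_rot: [-180.0, -0.1, -161.5]
contact_force: [0.0, -0.5, 0.8]
gripper_width: 0.0003
gripper_force: 0.0
```

Emit:
{"name": "drive_tool", "arguments": {
  "commands": [
    {"tx": 0.014, "ty": 0.005, "tz": 0, "turn": 0, "hand": 1},
    {"tx": 0.025, "ty": 0.0085, "tz": 0, "turn": 0, "hand": 1},
    {"tx": 0.035, "ty": 0.0115, "tz": -0.001, "turn": 0, "hand": 1},
    {"tx": 0.042, "ty": 0.014, "tz": -0.0105, "turn": 0, "hand": 1},
    {"tx": 0.0475, "ty": 0.016, "tz": -0.022, "turn": 0, "hand": 1},
    {"tx": 0.05, "ty": 0.0165, "tz": -0.031, "turn": 0, "hand": 1},
    {"tx": 0.0515, "ty": 0.017, "tz": -0.04, "turn": 0, "hand": 1},
    {"tx": 0.0515, "ty": 0.017, "tz": -0.045, "turn": 0, "hand": 1},
    {"tx": 0.0515, "ty": 0.017, "tz": -0.046, "turn": 0, "hand": 1},
    {"tx": 0.0515, "ty": 0.017, "tz": -0.046, "turn": 0, "hand": 1}
  ]
}}

```text
time_s: 14.25
tcp_pos: [0.6134, 0.1226, 0.0649]
eef_rot: [-180.0, 0.1, -161.3]
contact_force: [-8.0, -0.1, 24.6]
gripper_width: 0.0003
gripper_force: 11.8
```

Emit:
{"name": "drive_tool", "arguments": {
  "commands": [
    {"tx": 0, "ty": 0, "tz": 0.15, "turn": 0, "hand": 1},
    {"tx": 0, "ty": 0, "tz": 0.15, "turn": 0, "hand": 1},
    {"tx": 0, "ty": -0.05, "tz": 0.4, "turn": 0, "hand": 1},
    {"tx": 0, "ty": -0.05, "tz": 0.4, "turn": 0, "hand": 1},
    {"tx": 0, "ty": -0.05, "tz": 0.4, "turn": 0, "hand": 1},
    {"tx": 0, "ty": -0.05, "tz": 0.4, "turn": 0, "hand": 1},
    {"tx": 0, "ty": -0.05, "tz": 0.4, "turn": 0, "hand": 1}
  ]
}}

```text
time_s: 14.95
tcp_pos: [0.613, 0.0923, 0.3033]
eef_rot: [180.0, 0.2, -161.5]
contact_force: [-0.7, -0.2, -1.0]
gripper_width: 0.0006
gripper_force: 0.0
```

```bash

python3 - <<'E'
from h import *
s,c=wcap();a=r.capture('scene');print(s['tcp_pos'],s['contact_force'],s['time_s'])
save('w7',np.hstack([cv2.resize(a['frame'][110:290,240:440],(400,360)),cv2.resize(c['frame'][:260,130:430],(400,360))]))
E
```

```text
[0.61295771 0.0922663  0.30328509] [-0.72463959 -0.20612245 -1.04640127] 14.95
```

View pics/w7.png

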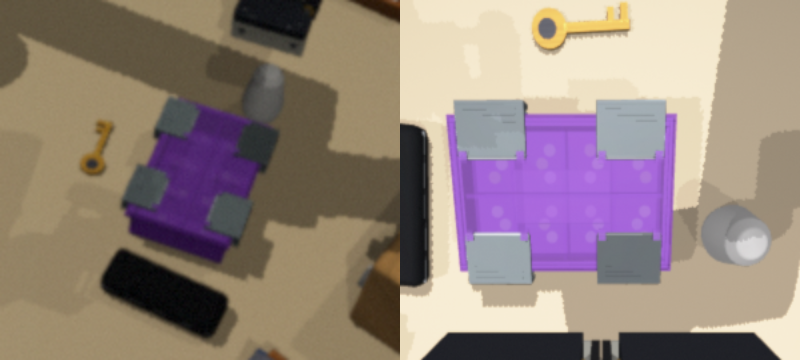

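Both views show all four clips flat over the rim (wrist view: (490,130), (630,130), (500,258), (628,258)). The bystanders haven't moved and the arm is clear, so I'll hand in.

```bash
python3 -c "
from plant import r
print(r.close_job())"
```

```text
the job is handed in; nothing more can be done
None
```

I pressed the lid fully home, then snapped the clips shut in the order back-right, front-left, front-right, back-left. In the last pictures all four lie flat, the bystanders in view have not moved and the arm is clear. The job is handed in, but the hand-in returned no verdict.

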